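# Clear the glue pan's handle off the camera slider, then drive the camera to the tea cup

## Task

The motorised camera slider along the far side of the bench cannot get past the glue pan, because the pan's handle sticks out over the rail. Swing the handle aside, well clear of the rail, to whichever side has room for it, leaving the pan standing on the middle of its hotplate. Then push the control box's stick over to its right and hold it there until the camera has travelled to stand square in front of the cream tea cup, and let the stick spring back; move the camera with the stick only, do not let it bump the pan, and leave everything else where it stands.

Things in the scene. Friction and masses are not known exactly. Their poses are not given: they have to be found in the camera images.
- rail: Slider rail, fixed, along the far side: aluminium with two steel rods, 60 mm wide (x), 940 mm long (y), top 34 mm above the bench; black end blocks 48 mm high, motor beyond the right end. Origin: centre of the underside. Own y runs along the rail to the left, own x away from the robot, within 0.02 rad of the world axes.
- lens (a point): Front glass of the camera on the sledge, 81 to 91 mm up, looking to the robot; axes parallel to the rail's. The camera stands square in front of a thing whose y in this frame is 0. Sledge and camera: 49 mm either way along the rail from here, 33 mm either side of the rail's middle line below 50 mm, from 20 mm before to 37 mm behind it above, top 124 mm. Starts near the left end.
- sledge (a joint): Sledge along the rail, m: 0 in the middle, growing to the right (-y), ends at -0.39 and 0.39. It creeps along while the stick is tilted and stays put while the stick is upright. About 0.035 m/s at 0.2 rad of tilt, 0.065 at 0.3, 0.1 at 0.42; under about 0.1 rad it does not move. It takes about 1 s to gather speed and runs on 5 to 30 mm as the stick is let back.
- stick_box: Control box, fixed: black, aluminium top, 100 mm (own x) by 120 mm (own y), top 37 mm above the bench; a stub aerial, 72 mm high, at its far left corner, 44 mm (x) and 50 mm (y) from the middle; three small grey keys on its near edge. Origin: centre of the underside. Own +x to its far side, +y to its left; turned up to 0.8 rad either way from the world axes.
- stick (a joint): Sideways tilt of the stick, rad: 0 upright, positive leans to the box's own right (own -y), stops at -0.42 and 0.42. Spring-centred: about 4.5 N at the knob holds it at 0.36; released, it returns to within 0.07 of upright. Leaning right drives the sledge right (joint sledge grows), leaning left drives it left. Between closed fingers it lags the hand by up to 0.1 rad.
- knob (a point): Middle of the stick's black grip: 24 mm across, from 22 mm below to 21 mm above this point; 109 mm above the bench and straight above the box's origin when upright. The stick pivots 73 mm below it (36 mm above the bench). It tilts fore and aft (own x of the box) too, spring-centred in the same way, which does nothing here.
- hotplate: White electric hotplate, fixed, 140 mm square, with a round dark iron top 124 mm across, 57 mm above the bench. Origin: centre of the underside.
- pan: Loose steel glue pan, about 0.4 kg, 110 mm across and 53 mm high, standing on the hotplate. Origin: centre of its underside. Own +x points along its handle.
- handle_grip (a point): On the pan's straight level handle, 130 mm from the pan's axis, 44 mm above its underside (101 mm above the bench), mid-thickness. The dark wood part runs from 70 to 154 mm from the pan's axis, 17 mm wide, 13 mm thick. It starts pointing away from the robot, over the rail, up to 0.3 rad either side of +x.
- handle_tip (a point): End of the pan's handle, 154 mm from the pan's axis, same height. Well clear of the rail: this point lies at least 15 mm on the robot's side of the rail's near edge (x below -0.045 in the rail's frame).
- bottle: Loose translucent bottle with a white cap, 65 mm across, 144 mm tall (cap 38 mm across above 110 mm), on the bench close beside the hotplate, about 138 mm from the pan's axis, on its left (+y) or its right (-y): it stands in the handle's way on that side. Origin: centre of the underside.
- pumice: Loose dark grey pumice stone, 55 mm across, 49 mm high, on the bench on the other side of the hotplate; the handle passes over it. Origin: centre of the underside.
- cup: The small cream tea cup, 72 mm across, 56 mm high, loose; the subject of the photograph. It stands on the bench in front of the rail, beside the bowl, left or right of it. Origin: centre of the underside.
- bowl: Loose black lacquer bowl, 96 mm across, 53 mm high, beside the tea cup; not wanted now. Origin: centre of the underside.

How it is judged (in metres and radians):
On the way, in this order (a step that is already met when the one before it is completed fails the run):
1. the pan's handle is clear of the rail and the pan stands on the middle of the hotplate (horizontal distance between pan and hotplate below 0.02 m and angle between pan's own z axis and vertical below 0.06 rad and height (world z) of pan between 0.053 and 0.062 m and x of handle_tip in the frame of rail below -0.045 m), for 0.2 s.
2. the stick is held over to the right, by more than 0.15 rad for 1 s, with the handle still clear (value of joint stick above 0.15 rad and x of handle_tip in the frame of rail below -0.045 m), for 1 s.
At the end, for the whole second after the job is handed in: The camera stands still, square in front of the cream tea cup to within 15 mm along the rail, the stick is released and within 0.1 rad of upright, and the pan stands level on the hotplate within 20 mm of its middle with the handle's tip at least 15 mm short of the rail's near edge (all of step 1 and y of cup in the frame of lens between -0.015 and 0.015 m and value of joint stick between -0.1 and 0.1 rad and velocity of joint sledge between -0.005 and 0.005 m/s and linear speed of pan below 0.01 m/s); the robot touches nothing.
It fails at once if the camera or its sledge is touched by the robot (contact force between sledge and the fingers above 0.3 N or contact force between sledge and the arm above 0.3 N).
It fails at once if the camera or its sledge bumps the pan or the bottle (contact force between sledge and pan above 0.3 N or contact force between sledge and bottle above 0.3 N).
It fails at once if the bottle is shifted by more than 15 mm or tipped (distance of bottle from where it was at the start of the episode above 0.015 m or angle between bottle's own z axis and vertical above 0.2 rad).
It fails at once if the pumice stone, cup or bowl is shifted by more than 15 mm (distance of any of pumice, cup, bowl from where it was at the start of the episode above 0.015 m).
It fails at once if the pan is tipped or lifted off the hotplate by more than 25 mm (angle between pan's own z axis and vertical above 0.35 rad or height (world z) of pan above 0.082 m or height (world z) of pan below 0.04 m).
It also fails if it takes over 72 s, if anything falls off the work surface, if the arm or the gripper's body presses on something with over 40 N, if the wrist force passes 120 N, or if a joint passes its speed limit or range.

## Robot

A 6-joint arm with a two-finger parallel gripper is mounted at the origin on the work surface; the furniture and walls round the work are solid. World frame = base frame: x ahead of the robot, y to its left, z up, the work surface at z = 0. Lengths are in mm, angles in rad, forces in N, time in s.
With the tool pointing down it reaches from about 325 to 1000 mm from the base axis. Payload 5.1 kg.
Tool frame: the origin (TCP) lies at the very end of the fingers, on their centre line; the grasp point (between the pads) lies 19 mm behind it (ctrl.pinch_z is the distance from the TCP to the grasp point, in mm); z points along the fingers, y is the line along which they close (so a half turn about z gives the same grasp; the last joint's range is limited). The gripper opens to 85 mm and grips with 20 to 120 N. Pads are 22 mm wide; open, the fingers measure 114 mm over their backs; the gripper's body (76 mm by 85 mm) begins 54 mm behind the grasp point. The pads swing forward as they close: fully open they stand 13 mm farther back than shut.
Start: joints at [-1.423, 0.124, 1.65, -0, 1.367, -0.083], TCP at [148.659, -632.76, 231.322] pointing down, gripper open.
Joint ranges: [-2.61, 2.61], [-1.02, 2.33], [0.03, 2.71], [-1.35, 4.49], [0.32, 2.68], [-2.91, 2.91]. Speed limits (rad/s): [2.57, 2.57, 3.14, 3.14, 3.14, 3.14].

## Interface

Orientations are given as a unit quaternion [w, x, y, z].
In Python, from bench import ctrl gives the robot as it stands.
- The arm moves only by the tool shift_gripper, called after "Emit:" by a JSON object that holds its "name" and its "arguments", one argument or row to a line. Schema: {"type":"object","properties":{"rows":{"type":"array","items":{"type":"number"},"minItems":7,"maxItems":84},"squeeze":{"type":"number"},"only":{"type":"string"},"quiet":{"type":"boolean"},"lines":{"type":"string"}},"required":["rows"],"additionalProperties":false}. rows is one flat list of numbers that holds 1 to 12 rows one after another, with no inner brackets; each row has 7 numbers: dx, dy, dz in fractions of the full range, 1 being 400 mm, then a rotation vector rx, ry, rz in parts of the range, where 1.0 means 2 pi rad, then the finger opening in mm; each row shifts and turns the commanded pose from where the row before left it, along the tool's axes as they then stand; what a row does not reach is not made up. A row lasts 1/10 s, in which the tool goes at most 50 mm and 0.15 rad, less where a joint would pass 70% of its speed; a pose out of reach is approached as far as the arm can. The fingers move at their own pace and stop on an object; squeeze is the grip in N (left out, the last holds). Time passes only in rows, so rows that do not move let the fingers close. The tool returns the time, the measured TCP pose, the force, the opening and the grip force at its end. only (a regular expression) keeps the lines of the reply that match it, lines (a string "A,B") keeps lines A to B, and quiet returns only ok. A shift or turn number past 1, either way, is cut back to 1. Input that does not fit is refused with a message, and nothing moves.
- ctrl.get_obs(): the state, without advancing time (a new reading comes with each control period).
- ctrl.get_image(name): name is "side" or "top" or "wrist"; returns the picture (384x512x3 uint8, blue, green, red); there is no depth.
- ctrl.calibration(name): a dict with "fx", "fy", "cx", "cy" (pixels), "position" and "orientation" of the camera in the world. Camera axes: x right, y up, looking along -z (the intrinsics and any distortion apply to the point x, -y, -z); pixel columns grow to the right and rows downward; lengths in mm; the calibration is good to about 2 mm. A picture is of the moment at which its call begins: read the wrist's pose just before it. calibration takes no time and is no camera call; for the wrist camera it gives the pose at the moment of the call.
- ctrl.finish_job(): hands the job in; it is judged then, once.
The state is a dict: "time_s": time; "q": joint angles; "qvel": joint speeds; "joint_torque": joint torques, N m; "tool_pos": TCP position; "ee_rot": TCP orientation; "contact_force": force on the tool from outside, world axes, zero at the start; "wrist_torque": the same for the moment, N m; "opening": finger opening in mm; "grasp_force": force on a finger pad.
Only numpy, scipy, OpenCV 4.12 (cv2) and the standard library are available. Lean on these libraries where they do the work, as an engineer would, in place of code of your own. Each camera call takes 0.05 s, during which the arm holds its last target. There are 200 camera calls.

## Working session

There is one attempt and no reset: what is moved stays moved. The work goes in short steps, Python scripts to look and compute and a tool call to move; the robot and the scene stay as the last step left them, time stands still between calls to the robot, and variables do not carry over. Pictures are saved under pics/ and viewed, at most 10 in all, crops included, and the job is handed in when it is done.

```bash
ls; mkdir -p pics; cat > h.py <<'E'
import numpy as np,cv2
from bench import ctrl
from scipy.spatial.transform import Rotation as R
def ray(c,u,v):
    q=c["orientation"];d=np.array([(u-c["cx"])/c["fx"],-(v-c["cy"])/c["fy"],-1.])
    return np.array(c["position"],float),R.from_quat([q[1],q[2],q[3],q[0]]).apply(d)
def onz(c,u,v,z):
    p,d=ray(c,u,v);return p+d*(z-p[2])/d[2]
def proj(c,P):
    q=c["orientation"];x=R.from_quat([q[1],q[2],q[3],q[0]]).inv().apply(np.array(P,float)-c["position"])
    return c["cx"]+c["fx"]*x[0]/-x[2],c["cy"]+c["fy"]*x[1]/x[2]
def two(c1,a,c2,b):
    p,d=ray(c1,*a);r,e=ray(c2,*b)
    s=np.linalg.lstsq(np.c_[d,-e],r-p,rcond=None)[0]
    A=p+d*s[0];B=r+e*s[1];return (A+B)/2,np.linalg.norm(A-B)
E
python3 - <<'E'
from h import *
for n in("top","side"):
    im=ctrl.get_image(n);cv2.imwrite(f"pics/{n}0.png",im);cv2.imwrite(f"pics/{n}0v.png",cv2.resize(im,(800,600),interpolation=cv2.INTER_CUBIC))
    c=ctrl.calibration(n);print(n,c)
E
```

```text
bench.py
pics
top {'fx': 420.91250530881194, 'fy': 420.91250530881194, 'cx': 245.69004393851486, 'cy': 193.4200540674606, 'position': array([ 325.23463953,   51.43311224, 1280.48842038]), 'orientation': array([-0.70395827, -0.03150895,  0.03185805,  0.7088265 ])}
side {'fx': 438.98999287733, 'fy': 438.98999287733, 'cx': 256.87275101577154, 'cy': 197.70712739989585, 'position': array([-180.17155945, 1267.78612735,  631.46848751]), 'orientation': array([-0.17910137, -0.13477535,  0.54983807,  0.80463433])}
```

View pics/top0v.png

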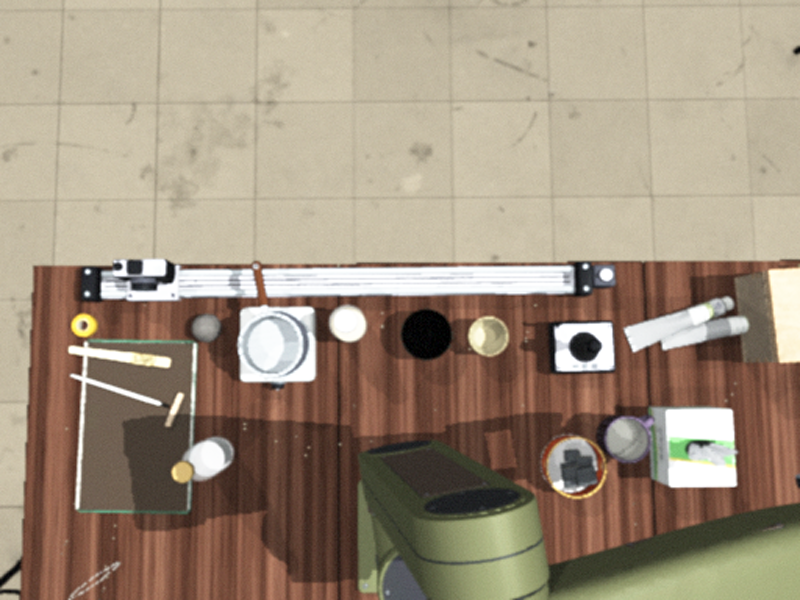

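View pics/side0v.png

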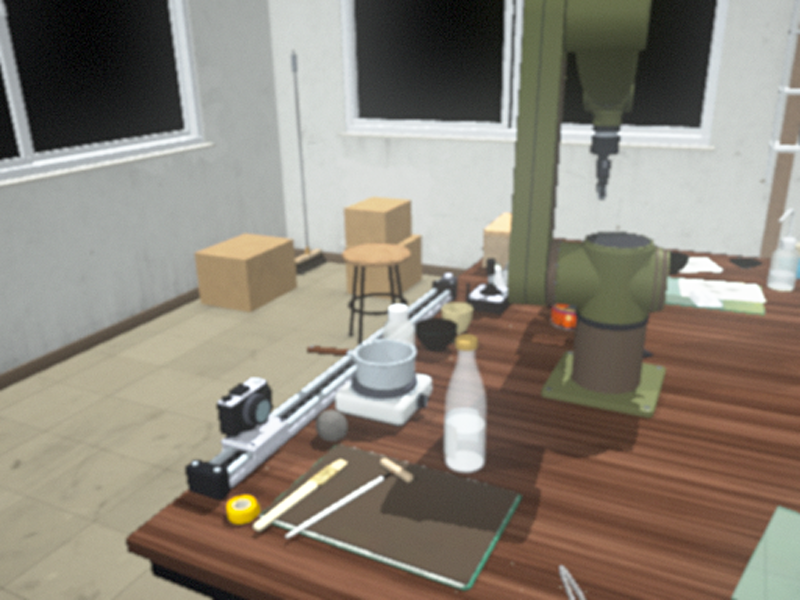

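The top view shows the pan at (275,342), with its handle pointing up to a tip at (257,266). The pumice (206,327) is on its left and the bottle (347,322) on its right, so the handle swings left. The bowl is at (426,334), the cup (488,336), the control box (585,347) and the camera (143,275). Next I'll take zoomed crops.

```bash
python3 - <<'E'
from h import *
t=cv2.imread("pics/top0.png");s=cv2.imread("pics/side0.png")
def cr(im,x,y,w,h,W,H): return cv2.resize(im[y:y+h,x:x+w],(W,H),interpolation=cv2.INTER_CUBIC)
a=cr(t,50,160,100,75,400,300);b=cr(t,345,195,60,45,400,300)
c=cr(s,120,200,160,120,400,300);d=cr(s,285,150,60,45,400,300)
cv2.imwrite("pics/comp.png",np.vstack([np.hstack([a,cr(t,140,160,60,90,200,300),cr(t,280,195,60,90,200,300)]),np.hstack([c,b])]))
E
```

```text
(no output)
```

View pics/comp.png

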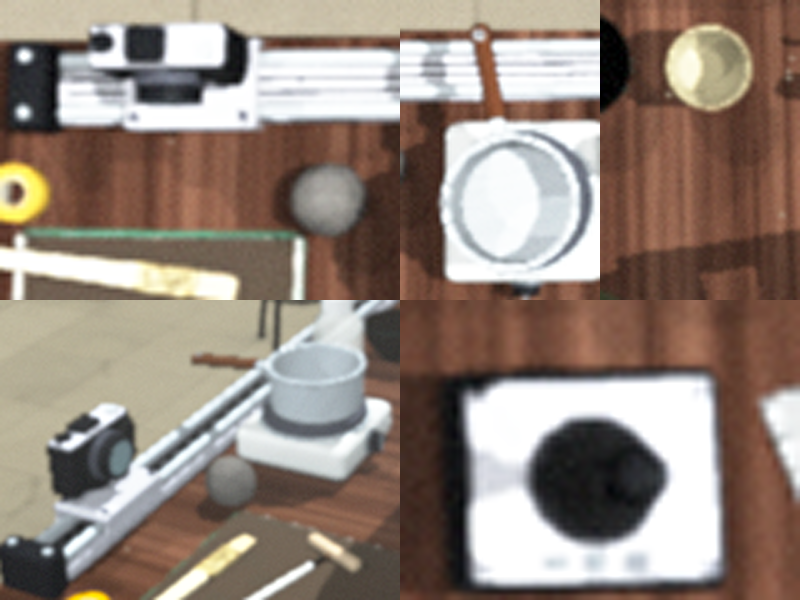

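The crops show the pan rim centre, handle tip, cup rim, lens and box top. The box is nearly axis-aligned, with its keys on the robot's side. Next I'll turn these into positions.

```bash
python3 - <<'E'
from h import *
np.set_printoptions(precision=1,suppress=True)
T=ctrl.calibration("top");S=ctrl.calibration("side")
t=cv2.imread("pics/top0.png")
hsv=cv2.cvtColor(t,cv2.COLOR_BGR2HSV)
# cup
m=np.zeros(t.shape[:2],np.uint8);m[200:232,297:330]=cv2.inRange(hsv,(15,40,110),(40,255,255))[200:232,297:330]
cn=max(cv2.findContours(m,0,2)[0],key=cv2.contourArea);(u,v),r=cv2.minEnclosingCircle(cn);print("cup",(u,v),r,onz(T,u,v,56))
# box top
m=np.zeros(t.shape[:2],np.uint8);m[200:245,348:396]=cv2.inRange(hsv,(0,0,150),(180,70,255))[200:245,348:396]
m=cv2.morphologyEx(m,2,np.ones((3,3)));cn=max(cv2.findContours(m,0,2)[0],key=cv2.contourArea)
b=cv2.boxPoints(cv2.minAreaRect(cn));P=np.array([onz(T,*p,37) for p in b]);print("box",b,P,P.mean(0))
print("knob top",onz(T,345+240/6.667,195+180/6.667,130))
print("tip",two(T,(164,170.5),S,(198,223.2)),onz(T,164,170.5,101))
print("pan rim",two(T,(176.9,219.4),S,(247.2,227.2)),onz(T,176.9,219.4,110))
print("hotplate",onz(T,177.6,220.8,50))
print("lens",two(T,(91.75,184.5),S,(168,260.8)))
print("pumice",onz(T,132,209.7,30),"bottle",onz(T,347/1.5625,322/1.5625,144))
for u,v0,v1 in((130,172,192),(340,165,195)):
    col=t[v0:v1+1,u].astype(int).min(1);print(u,list(col))
for n,u,v in(("railL near",130,191),("railL far",130,170)):print(n,onz(T,u,v,34))
E
```

```text
cup (312.26190185546875, 214.59524536132812) 13.478267669677734 [ 372.1 -142.7   56. ]
box [[354.  207.3]
 [391.5 205.7]
 [392.8 236.1]
 [355.2 237.7]] [[ 393.7 -269.5   37. ]
 [ 397.6 -380.8   37. ]
 [ 308.  -381.1   37. ]
 [ 304.2 -270.6   37. ]] [ 350.9 -325.5   37. ]
knob top [ 347.8 -318.   130. ]
tip (array([500.4, 282.7,  98.6]), np.float64(4.739475201077315)) [497.9 281.  101. ]
pan rim (array([359.6, 244.3,  95.6]), np.float64(0.2899362079421837)) [359.3 242.  110. ]
hotplate [357.  249.7  50. ]
lens (array([460.6, 488.8,  87.6]), np.float64(0.9164616760135056))
pumice [391.4 388.7  30. ] bottle [393.5 114.6 144. ]
130 [np.int64(172), np.int64(247), np.int64(252), np.int64(246), np.int64(241), np.int64(253), np.int64(249), np.int64(226), np.int64(253), np.int64(253), np.int64(228), np.int64(236), np.int64(252), np.int64(246), np.int64(250), np.int64(253), np.int64(242), np.int64(178), np.int64(96), np.int64(56), np.int64(55)]
340 [np.int64(173), np.int64(169), np.int64(160), np.int64(82), np.int64(77), np.int64(185), np.int64(251), np.int64(253), np.int64(242), np.int64(235), np.int64(255), np.int64(253), np.int64(232), np.int64(254), np.int64(253), np.int64(235), np.int64(255), np.int64(254), np.int64(248), np.int64(250), np.int64(251), np.int64(231), np.int64(173), np.int64(94), np.int64(54), np.int64(55), np.int64(56), np.int64(55), np.int64(54), np.int64(57), np.int64(49)]
railL near [446.9 394.5  34. ]
railL far [509.9 395.6  34. ]
```

```bash
cat >> h.py <<'E'
def tool():
    o=ctrl.get_obs();q=o["ee_rot"];return np.array(o["tool_pos"],float),R.from_quat([q[1],q[2],q[3],q[0]])
def to(P,yaw=None):
    """tool-axes shift to point P; yaw = wanted world angle of tool y"""
    p,r=tool();print("tcp",p.round(1),"t",ctrl.get_obs()["time_s"]);print("axes\n",r.as_matrix().round(4))
    print("d",r.inv().apply(np.array(P)-p).round(1),"tilt fix",r.inv().as_matrix()@np.cross(r.as_matrix()[:,2],[0,0,-1]))
    y=r.as_matrix()[:,1];print("tool y angle",np.arctan2(y[1],y[0]))
E
python3 - <<'E'
from h import *
to([450,-325,260])
c=ctrl.calibration("wrist");p,r=tool();q=c["orientation"]
print(c["fx"],r.inv().apply(c["position"]-p),(r.inv()*R.from_quat([q[1],q[2],q[3],q[0]])).as_matrix().round(3))
E
```

```text
tcp [ 148.6 -632.2  230.2] t 0.1
axes
 [[ 9.735e-01  2.287e-01 -3.000e-04]
 [ 2.287e-01 -9.735e-01  1.900e-03]
 [ 2.000e-04 -1.900e-03 -1.000e+00]]
d [ 363.7 -230.2  -29.4] tilt fix [-1.88446367e-03 -1.76099585e-04  1.08878290e-23]
tool y angle -1.3400298744066284
279.7202863481945 [  77.57674209   -0.80331494 -142.60389378] [[ 0.     0.953  0.302]
 [ 1.    -0.    -0.   ]
 [-0.     0.302 -0.953]]
```

Careful with the scale: shifts go in shares of 400 mm and turns go in shares of 2 pi rad. That gives: -38 mm / 400 = -0.095, 26 mm / 400 = 0.065, 0.116 rad / 6.2832 = 0.0185.

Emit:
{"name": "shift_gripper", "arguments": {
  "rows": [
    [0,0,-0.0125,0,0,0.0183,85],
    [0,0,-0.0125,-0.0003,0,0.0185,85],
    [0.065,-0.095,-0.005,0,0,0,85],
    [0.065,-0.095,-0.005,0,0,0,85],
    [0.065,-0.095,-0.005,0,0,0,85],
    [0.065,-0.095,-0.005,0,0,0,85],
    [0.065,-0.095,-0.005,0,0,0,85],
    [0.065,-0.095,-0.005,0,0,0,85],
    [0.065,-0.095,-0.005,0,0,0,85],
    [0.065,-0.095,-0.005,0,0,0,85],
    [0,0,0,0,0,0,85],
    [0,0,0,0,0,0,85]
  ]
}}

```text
refused: rows[0]: [0, 0, -0.0125, 0, 0, 0.0183, 85] is not of type 'number' (schema: type "number"). Nothing was moved.
```

I used the wrong layout. The manual says one flat list, 7 numbers to a row, no inner brackets; once more.

Emit:
{"name": "shift_gripper", "arguments": {
  "rows": [0,0,-0.0125,0,0,0.0183,85,0,0,-0.0125,-0.0003,0,0.0185,85,0.065,-0.095,-0.005,0,0,0,85,0.065,-0.095,-0.005,0,0,0,85,0.065,-0.095,-0.005,0,0,0,85,0.065,-0.095,-0.005,0,0,0,85,0.065,-0.095,-0.005,0,0,0,85,0.065,-0.095,-0.005,0,0,0,85,0.065,-0.095,-0.005,0,0,0,85,0.065,-0.095,-0.005,0,0,0,85,0,0,0,0,0,0,85,0,0,0,0,0,0,85]
}}

```text
time_s: 1.3
tool_pos: [357.0, -328.0, 256.5]
ee_rot: [0.001, 1.0, 0.001, -0.0]
contact_force: [-0.2, -0.2, 0.8]
opening: 85.0
grasp_force: 0.0
```

```bash
python3 - <<'E'
from h import *
to([430,250,230])
c=ctrl.calibration("wrist");im=ctrl.get_image("wrist");cv2.imwrite("pics/w1.png",im)
import json;json.dump({k:np.array(v).tolist() for k,v in c.items()},open("w1.json","w"))
E
```

```text
tcp [ 357.  -328.   256.5] t 1.3
axes
 [[ 1.0e+00  2.3e-03 -4.0e-04]
 [ 2.3e-03 -1.0e+00 -2.2e-03]
 [-4.0e-04  2.2e-03 -1.0e+00]]
d [  74.3 -577.9   25.2] tilt fix [ 2.22829196e-03  3.66897059e-04 -3.96662645e-23]
tool y angle -1.5685128551991088
```

View pics/w1.png

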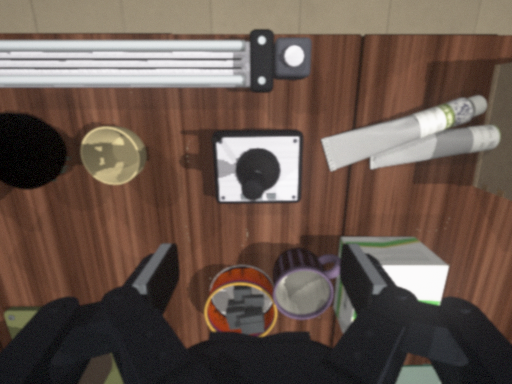

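The wrist view shows the box top with corners (215,136), (300,134), (301,201) and (218,203), the knob top at (251,187), and the cup rim centre near (113,155). The rail end block is at (261,60).

```bash
python3 - <<'E'
from h import *
import json
np.set_printoptions(precision=1,suppress=True)
c=json.load(open("w1.json"));T=ctrl.calibration("top");im=cv2.imread("pics/w1.png");hsv=cv2.cvtColor(im,cv2.COLOR_BGR2HSV)
P=np.array([onz(c,*p,37) for p in((215,136),(300,134),(301,201),(218,203))]);print(P,P.mean(0))
print("knob",two(c,(251,187),T,(345+240/6.667,195+180/6.667)),onz(c,251,187,130))
m=np.zeros(im.shape[:2],np.uint8);m[118:192,72:155]=cv2.inRange(hsv,(18,50,90),(35,255,255))[118:192,72:155]
cn=max(cv2.findContours(cv2.morphologyEx(m,2,np.ones((3,3))),0,2)[0],key=cv2.contourArea);e=cv2.fitEllipse(cv2.convexHull(cn));print(e,onz(c,*e[0],56),onz(c,*e[0],50))
for u in(30,220):
  for v in(39,86):print(u,v,onz(c,u,v,30))
E
```

```text
[[ 395.  -271.2   37. ]
 [ 397.7 -379.5   37. ]
 [ 307.3 -385.1   37. ]
 [ 304.2 -271.2   37. ]] [ 351.  -326.8   37. ]
knob (array([ 349.6, -320.3,  118.2]), np.float64(4.23504450203)) [ 354.8 -319.3  130. ]
((112.3023910522461, 154.0428009033203), (57.89313888549805, 66.264404296875), 110.13815307617188) [ 374.8 -146.7   56. ] [ 373.8 -143.5   50. ]
30 39 [506.3 -57.5  30. ]
30 86 [454.5 -44.9  30. ]
220 39 [ 507.  -281.1   30. ]
220 86 [ 455.1 -279.    30. ]
```

Scaled: -48 mm / 400 = -0.12, 4 mm / 400 = 0.01.

Emit:
{"name": "shift_gripper", "arguments": {
  "rows": [0.01,-0.12,0,0,0,0,85,0.01,-0.12,0,0,0,0,85,0.01,-0.12,0,0,0,0,85,0.01,-0.12,0,0,0,0,85,0.01,-0.12,0,0,0,0,85,0.01,-0.12,0,0,0,0,85,0.01,-0.12,0,0,0,0,85,0.01,-0.12,0,0,0,0,85,0.01,-0.12,0,0,0,0,85,0.01,-0.12,0,0,0,0,85,0.01,-0.12,0,0,0,0,85,0.01,-0.12,0,0,0,0,85]
}}

```text
time_s: 2.55
tool_pos: [405.6, 248.0, 255.4]
ee_rot: [0.001, 1.0, -0.001, 0.0]
contact_force: [0.2, -0.7, -0.1]
opening: 85.1
grasp_force: 0.0
```

Emit:
{"name": "shift_gripper", "arguments": {
  "rows": [0,0,0,0,0,0,50,0,0,0,0,0,0,50,0,0,0,0,0,0,50]
}}

```text
time_s: 2.85
tool_pos: [405.4, 245.8, 255.2]
ee_rot: [0.001, 1.0, -0.001, -0.0]
contact_force: [-0.1, -0.0, -0.3]
opening: 49.8
grasp_force: 0.0
```

```bash
python3 - <<'E'
from h import *
to([430,250,230])
c=ctrl.calibration("wrist");im=ctrl.get_image("wrist");cv2.imwrite("pics/w2.png",im)
import json;json.dump({k:np.array(v).tolist() for k,v in c.items()},open("w2.json","w"))
E
```

```text
tcp [405.4 245.8 255.2] t 2.85
axes
 [[ 1.0e+00 -2.5e-03 -6.0e-04]
 [-2.5e-03 -1.0e+00 -2.8e-03]
 [-5.0e-04  2.8e-03 -1.0e+00]]
d [24.6 -4.3 25.2] tilt fix [2.80046397e-03 5.46080096e-04 4.79005466e-23]
tool y angle -1.5733317397683366
```

View pics/w2.png

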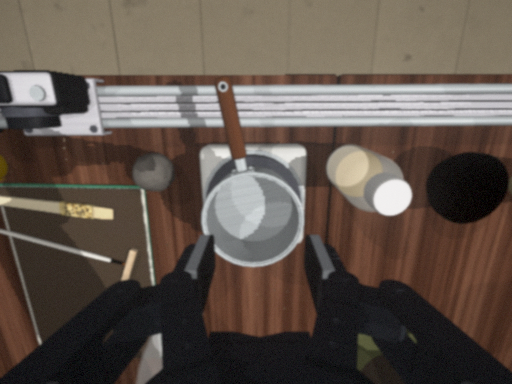

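The view shows the handle end at (222,81), the wood starting at (238,158) and the pan rim centred near (253,216). The hotplate's far corners are at (200,146) and (306,146).

```bash
python3 - <<'E'
from h import *
import json
np.set_printoptions(precision=1,suppress=True)
c=json.load(open("w2.json"));T=ctrl.calibration("top");S=ctrl.calibration("side")
t=onz(c,222,81,101);w=onz(c,238,159,101);p=onz(c,253,216,110)
print("tip",t,"wood start",w,"rim",p)
print("hole two views",two(c,(224,86),T,(164,170.5)),two(c,(224,86),S,(198,223.2)))
print("rim two",two(c,(253,216),T,(176.9,219.4)))
d=(t-w)[:2];print("ang",np.arctan2(d[1],d[0]),np.linalg.norm(d),"tip-pan",t-p,np.linalg.norm((t-p)[:2]))
for uv in((200,146),(306,146)):print("plate",onz(c,*uv,50))
for z,(u,v) in((30,(150,78)),(30,(150,127)),(34,(450,124))):print("rail",onz(c,u,v,z))
print("bottle cap",onz(c,391,193,144),"pumice",onz(c,153,170,35))
E
```

```text
tip [504.2 282.7 101. ] wood start [426.2 268.9 101. ] rim [364.  253.2 110. ]
hole two views (array([499.7, 282.5,  91.2]), np.float64(1.1480665308134375)) (array([501.3, 282.2,  98.5]), np.float64(3.7200541359510746))
rim two (array([358.5, 249.2,  92.6]), np.float64(9.139813100924258))
ang 0.17568474598708106 79.13914828230439 tip-pan [140.1  29.5  -9. ] 143.2244221721916
plate [432.9 319.3  50. ]
plate [432.6 188.   50. ]
rail [512.9 378.9  30. ]
rail [454.5 385.9  30. ]
rail [457.6   3.9  34. ]
bottle cap [401.2 120.6 144. ] pumice [399.2 386.8  35. ]
```

```bash
python3 - <<'E'
from h import *
import json
im=cv2.imread("pics/w2.png");t=cv2.imread("pics/top0.png")
a=cv2.resize(im[135:275,190:320],(400,431),interpolation=cv2.INTER_CUBIC)
b=cv2.resize(t[160:250,145:210],(390,540),interpolation=cv2.INTER_CUBIC)
o=np.zeros((540,790,3),np.uint8);o[:431,:400]=a;o[:,400:]=b;cv2.imwrite("pics/z.png",o)
E
```

```text
(no output)
```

View pics/z.png

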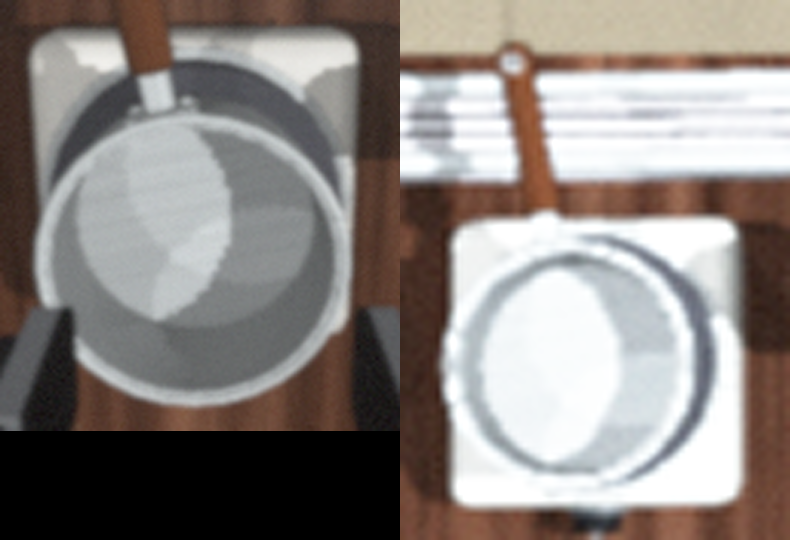

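The crops give clean extents. In the wrist view the rim spans cols 201.4–303.8 and rows 170.1–266.6. In the top view it spans cols 152.5–194.5 and rows 199.7–240.8, and the plate spans cols 153.3–202 and rows 196.2–243.8.

```bash
python3 - <<'E'
from h import *
import json
np.set_printoptions(precision=1,suppress=True)
c=json.load(open("w2.json"));T=ctrl.calibration("top")
f=lambda C,u0,u1,v0,v1,z:(onz(C,(u0+u1)/2,v0,z)[0],onz(C,(u0+u1)/2,v1,z)[0],onz(C,u0,(v0+v1)/2,z)[1],onz(C,u1,(v0+v1)/2,z)[1])
for n,a in(("rim w",(c,201.4,303.8,170.1,266.6,110)),("rim t",(T,152.5,194.5,199.7,240.8,110)),("plate t",(T,153.3,202,196.2,243.8,45))):
    x0,x1,y0,y1=f(*a);print(n,"ctr",(x0+x1)/2,(y0+y1)/2,"size",x0-x1,y0-y1)
print("tip",onz(T,163.8,167,101))
E
```

```text
rim w ctr 357.9099269098417 253.60648706889947 size 116.38620747836347 113.87161082612374
rim t ctr 357.28994924118285 251.40505236927714 size 113.91467364965598 116.5877690623422
plate t ctr 359.80721762122374 250.35557487797243 size 139.27187963008043 142.70160355802676
tip [507.9 281.7 101. ]
```

Scaled: 40 mm / 400 = 0.1, 35 mm / 400 = 0.0875, -0.095 rad / 6.2832 = -0.0151.

Emit:
{"name": "shift_gripper", "arguments": {
  "rows": [0,0,0,0.0005,0,-0.0151,50,0,0,0,0,0,-0.0146,50,0.0875,-0.02,0,0,0,0,50,0.0875,-0.02,0,0,0,0,50,0,0,0.075,0,0,0,50,0,0,0.1,0,0,0,50,0,0,0.1,0,0,0,50,0,0,0.025,0,0,0,50,0,0,0,0,0,0,50,0,0,0,0,0,0,50]
}}

```text
time_s: 3.9
tool_pos: [472.1, 275.9, 137.9]
ee_rot: [-0.001, 0.996, 0.093, 0.002]
contact_force: [0.2, -0.0, 0.9]
opening: 50.2
grasp_force: 0.0
```

```bash
python3 - <<'E'
from h import *
to([470.5,274.2,82])
c=ctrl.calibration("wrist");im=ctrl.get_image("wrist");cv2.imwrite("pics/w3.png",im)
p,r=tool()
for rr in(154,115,70): print(proj(c,[357.6+rr*np.cos(.19),252.5+rr*np.sin(.19),107]))
E
```

```text
tcp [472.1 275.9 137.9] t 3.9
axes
 [[ 0.9828  0.1845  0.003 ]
 [ 0.1845 -0.9828  0.0023]
 [ 0.0033 -0.0017 -1.    ]]
d [-2.   1.5 55.9] tilt fix [-1.73476113e-03 -3.33250653e-03 -2.07889694e-22]
tool y angle -1.385276032859466
(np.float64(262.3942749455775), np.float64(170.528133489994))
(np.float64(262.4406158026634), np.float64(226.8467695045297))
(np.float64(262.4874594603666), np.float64(283.77646553685184))
```

View pics/w3.png

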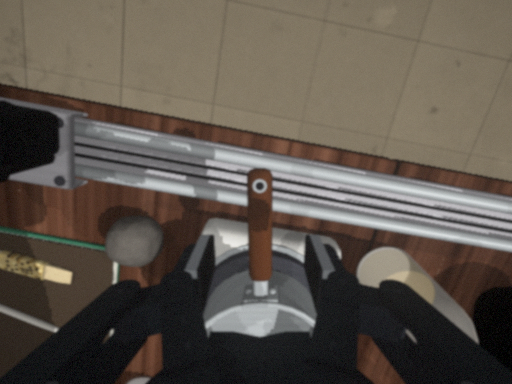

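The handle is centred between the fingers, with its end at (260,170) and the wood starting at (261,281), which matches the prediction. Next I'll go down and grip.

Scaled: 30 mm / 400 = 0.075, 26 mm / 400 = 0.065, -0.003 rad / 6.2832 = -0.0005.

Emit:
{"name": "shift_gripper", "arguments": {
  "rows": [-0.0025,0.0025,0.075,0,0,0,50,-0.0025,0,0.065,0,-0.0005,0,50,0,0,0,0,0,0,50,0,0,0,0,0,0,14,0,0,0,0,0,0,14,0,0,0,0,0,0,14,0,0,0,0,0,0,14],
  "squeeze": 30
}}

```text
time_s: 4.65
tool_pos: [470.8, 275.5, 82.2]
ee_rot: [-0.001, 0.996, 0.093, 0.001]
contact_force: [1.5, 0.0, 5.6]
opening: 16.3
grasp_force: 34.5
```

```bash
python3 - <<'E'
from h import *
to([470.5,274.2,82])
E
```

```text
tcp [470.8 275.5  82.2] t 4.65
axes
 [[ 0.9826  0.186   0.0017]
 [ 0.186  -0.9826  0.0022]
 [ 0.002  -0.0019 -1.    ]]
d [-0.5  1.2  0.2] tilt fix [-1.85685441e-03 -2.04685764e-03 -3.66521714e-23]
tool y angle -1.383748053119208
```

Scaled: -11.5 mm / 400 = -0.0288, -5.7 mm / 400 = -0.0143, -0.05 rad / 6.2832 = -0.008.

Emit:
{"name": "shift_gripper", "arguments": {
  "rows": [-0.0008,-0.0143,0,0,0,-0.008,14,-0.0015,-0.0288,0,0,0,-0.0159,14,-0.0015,-0.0288,0,0,0,-0.0159,14,-0.0015,-0.0288,0,0,0,-0.0159,14,-0.0015,-0.0288,0,0,0,-0.0159,14,-0.0015,-0.0288,0,0,0,-0.0159,14,-0.0015,-0.0288,0,0,0,-0.0159,14,-0.0015,-0.0288,0,0,0,-0.0159,14,-0.0015,-0.0288,0,0,0,-0.0159,14,-0.0015,-0.0288,0,0,0,-0.0159,14,-0.0015,-0.0288,0,0,0,-0.0159,14,-0.0008,-0.0143,0,0,0,-0.008,14]
}}

```text
time_s: 5.85
tool_pos: [389.2, 365.1, 82.3]
ee_rot: [-0.001, 0.799, 0.602, 0.002]
contact_force: [3.0, 0.6, 3.8]
opening: 16.3
grasp_force: 34.4
```

Emit:
{"name": "shift_gripper", "arguments": {
  "rows": [0,0,0,0,0,0,14,0,0,0,0,0,0,14,0,0,0,0,0,0,14]
}}

```text
time_s: 6.15
tool_pos: [389.2, 364.8, 82.0]
ee_rot: [-0.001, 0.801, 0.599, 0.001]
contact_force: [0.7, 2.2, 6.7]
opening: 16.5
grasp_force: 34.7
```

```bash
python3 - <<'E'
from h import *
to([470.5,274.2,82])
p,r=tool();print(p-r.apply([115,0,0]))
t=ctrl.get_image("top");cv2.imwrite("pics/t4.png",t)
s=ctrl.get_image("side")
a=cv2.resize(t[160:250,95:210],(460,360),interpolation=cv2.INTER_CUBIC);b=cv2.resize(s[190:280,190:290],(340,360)[:2],interpolation=cv2.INTER_CUBIC)
cv2.imwrite("pics/z4.png",np.hstack([a,b]))
E
```

```text
tcp [389.2 364.8  82. ] t 6.15
axes
 [[ 2.817e-01  9.595e-01  3.000e-04]
 [ 9.595e-01 -2.817e-01  3.600e-03]
 [ 3.500e-03 -8.000e-04 -1.000e+00]]
d [-64.1 103.5  -0.3] tilt fix [-7.76307038e-04 -3.54808680e-03 -1.02636800e-23]
tool y angle -0.28553265632859726
[356.80108385 254.49922729  81.62610326]
```

View pics/z4.png

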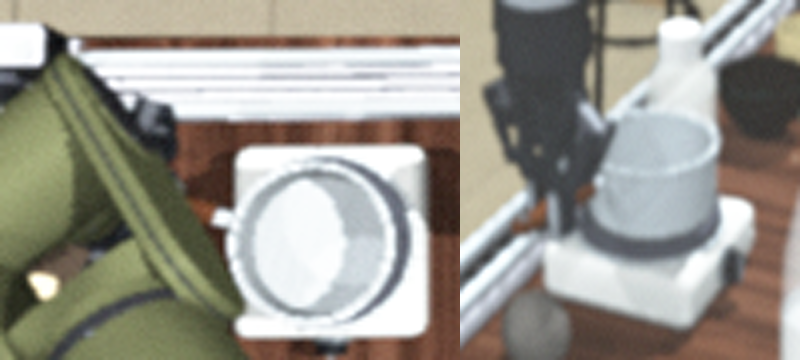

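The pan rim is unchanged (cols 152.5–193.8, rows 199.7–240.5) and level. The handle now points left, with its tip at x≈400 mm, so it is clear of the rail. Next I'll release and lift.

Scaled: -50 mm / 400 = -0.125, -45 mm / 400 = -0.1125, 0.14 rad / 6.2832 = 0.0223.

Emit:
{"name": "shift_gripper", "arguments": {
  "rows": [0,0,0,0,0,0,50,0,0,0,0,0,0,50,0,0,0,0,0,0,50,0,0,-0.05,0,0,0,50,0,0,-0.1125,0,0,0,50,0,0,-0.125,0,0,0,50,0,0,-0.1,0,0,0,50,0,0,0,0,0,0.0223,50,0,0,0,0,0,0.0223,50,0,0,0,0,0,0.0223,50,0,0,0,0,0,0.0223,50,0,0,0,0,0,0.0223,50]
}}

```text
time_s: 7.45
tool_pos: [387.7, 363.1, 234.1]
ee_rot: [-0.0, 0.958, 0.286, -0.002]
contact_force: [-0.6, -0.3, 0.5]
opening: 50.0
grasp_force: 0.0
```

Emit:
{"name": "shift_gripper", "arguments": {
  "rows": [0,0,0,0,0,0.0223,50,0,0,0,0,0,0.0223,50,0,0,0,0,0,0.0223,50,0,0,0,0,0,0.0223,50,0,0,0,0,0,0,50,0,0,0,0,0,0,50]
}}

```text
time_s: 8.05
tool_pos: [387.9, 363.3, 234.4]
ee_rot: [0.0, 1.0, 0.015, -0.002]
contact_force: [0.6, -1.0, -0.1]
opening: 50.1
grasp_force: 0.0
```

```bash
python3 - <<'E'
from h import *
to([351,-323,232])
im=ctrl.get_image("wrist");cv2.imwrite("pics/w5.png",im);c=ctrl.calibration("wrist")
for z,n in((101,"tip"),):
  a=1.285
  for rr in(154,80):print(proj(c,[357+rr*np.cos(a),253.5+rr*np.sin(a),z]))
hsv=cv2.cvtColor(im,cv2.COLOR_BGR2HSV);m=cv2.inRange(hsv,(3,130,70),(14,255,255))
n,l,s,ct=cv2.connectedComponentsWithStats(m)
for i in range(1,n):
  if s[i,4]>150:print(s[i],ct[i])
E
```

```text
tcp [387.9 363.3 234.4] t 8.05
axes
 [[ 9.996e-01  2.940e-02 -3.900e-03]
 [ 2.940e-02 -9.996e-01 -2.000e-04]
 [-3.900e-03  1.000e-04 -1.000e+00]]
d [-57.  684.9   2.6] tilt fix [ 5.93750867e-05  3.86805922e-03 -2.74433228e-23]
tool y angle -1.5413427916075697
(np.float64(222.77587343991766), np.float64(169.5552055866806))
(np.float64(291.6917339782347), np.float64(191.2231923165711))
[  0  51  41  89 902] [18.02771619 89.15853659]
[ 222  165   77  123 1920] [248.36614583 205.35      ]
[ 240  198   73  133 2632] [274.84878419 271.55547112]
[ 424  212   88  123 4464] [479.81608423 284.36693548]
[400 249  35  45 262] [419.61832061 273.58778626]
[ 14 260  53  83 898] [ 37.28619154 309.11804009]
```

Scaled: 48 mm / 400 = 0.12, 47 mm / 400 = 0.1175.

Emit:
{"name": "shift_gripper", "arguments": {
  "rows": [-0.01,0.1175,0,0,0,0,50,-0.01,0.12,0,0,0,0,50,-0.01,0.12,0,0,0,0,50,-0.01,0.12,0,0,0,0,50,-0.01,0.12,0,0,0,0,50,-0.01,0.12,0,0,0,0,50,-0.01,0.12,0,0,0,0,50,-0.01,0.12,0,0,0,0,50,-0.01,0.12,0,0,0,0,50,-0.01,0.12,0,0,0,0,50,-0.01,0.12,0,0,0,0,50,-0.01,0.12,0,0,0,0,50]
}}

```text
time_s: 9.3
tool_pos: [354.9, -214.7, 235.0]
ee_rot: [0.0, 1.0, 0.014, -0.001]
contact_force: [1.6, -0.3, 0.3]
opening: 49.7
grasp_force: 0.0
```

Emit:
{"name": "shift_gripper", "arguments": {
  "rows": [-0.01,0.12,0,0,0,0,50,-0.01,0.12,0,0,0.0005,0,50,0,0.025,0,0,0,0,50,0,0,0,0,0,0,50,0,0,0,0,0,0,50]
}}

```text
time_s: 9.8
tool_pos: [350.4, -318.0, 234.4]
ee_rot: [-0.001, 1.0, 0.014, -0.0]
contact_force: [0.5, 0.3, -0.3]
opening: 50.0
grasp_force: 0.0
```

```bash
python3 - <<'E'
from h import *
to([351,-322,150])
c=ctrl.calibration("wrist");im=ctrl.get_image("wrist");cv2.imwrite("pics/w6.png",im)
import json;json.dump({k:np.array(v).tolist() for k,v in c.items()},open("w6.json","w"))
u,v=proj(c,[351,-322,120]);print(u,v)
m=cv2.inRange(im,(0,0,0),(45,45,45));m[int(v)+60:]=0
n,l,s,ct=cv2.connectedComponentsWithStats(m)
for i in range(1,n):
  if s[i,4]>200:print(s[i],ct[i])
for z in(86,109,130):
  for y in(-320,-326):print(z,y,proj(c,[351,y,z]))
E
```

```text
tcp [ 350.4 -318.   234.4] t 9.8
axes
 [[ 9.996e-01  2.770e-02 -3.000e-04]
 [ 2.770e-02 -9.996e-01  1.600e-03]
 [-2.000e-04 -1.600e-03 -1.000e+00]]
d [ 0.6  4.2 84.4] tilt fix [-1.60813565e-03  2.32539022e-04 -2.00724351e-23]
tool y angle -1.5430449376149238
264.417456744996 187.79194335738796
[   0  100   64   83 4180] [ 26.63827751 143.11794258]
86 -320 (np.float64(262.049562618562), np.float64(178.66893323307326))
86 -326 (np.float64(267.62965439528114), np.float64(178.82250884599983))
109 -320 (np.float64(262.2337669464624), np.float64(184.571147718433))
109 -326 (np.float64(268.25271742170895), np.float64(184.73592214599566))
130 -320 (np.float64(262.4292219851767), np.float64(190.83385377906103))
130 -326 (np.float64(268.9138206621826), np.float64(191.0103703624155))
```

View pics/w6.png

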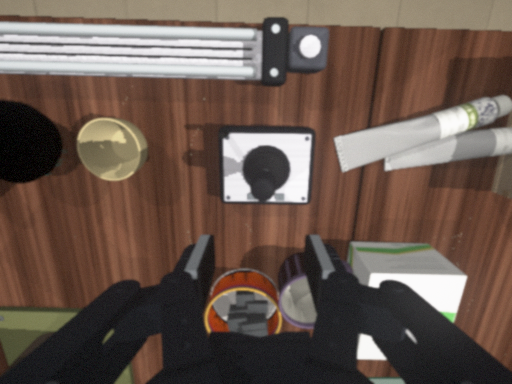

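The knob top is at (263,189), which puts it at about (351, −320.5) mm, with the box centre at (268,166). Next I'll lower the open fingers around the knob and narrow them, without moving the stick.

Scaled: 45 mm / 400 = 0.1125, 40 mm / 400 = 0.1.

Emit:
{"name": "shift_gripper", "arguments": {
  "rows": [0.0015,0.0063,0.1,0,0,0,50,0,0,0.1125,0,0,0,50,0,0,0.1,0,0,0,50,0,0,0.0475,0,0,0,50,0,0,0,0,0,0,30,0,0,0,0,0,0,30,0,0,0,0,0,0,30],
  "squeeze": 40
}}

```text
time_s: 10.55
tool_pos: [352.3, -321.8, 93.0]
ee_rot: [0.001, 1.0, 0.014, 0.001]
contact_force: [-0.6, 0.0, 0.7]
opening: 30.2
grasp_force: 0.0
```

```bash
cat > sl.py <<'E'
from h import *
t0=cv2.imread("pics/top0.png");T=ctrl.calibration("top")
def look(n):
    t=ctrl.get_image("top");cv2.imwrite(f"pics/{n}.png",t)
    d=cv2.absdiff(t,t0).max(2)
    for a,b in((187,191),(178,186)):
        r=np.median(d[a:b],0);u=np.where(r[70:372]>40)[0]+70
        g=np.split(u,np.where(np.diff(u)>3)[0]+1)
        print((a,b),[(int(x[0]),int(x[-1])) for x in g if len(x)>3], [round(float(onz(T,(x[0]+x[-1])/2,188,45)[1]),1) for x in g if len(x)>3])
E
python3 - <<'E'
from sl import *
o=ctrl.get_obs();print(o["tool_pos"],o["contact_force"],o["opening"],o["time_s"])
print("start plate",onz(T,(81.25+115)/2,188,45),"lens",onz(T,91.75,184.5,86))
look("s0")
E
```

```text
[ 352.31606413 -321.75120275   92.97488613] [-0.5834674   0.03364847  0.70990522] 30.205522472261105 10.55
start plate [455.33596086 485.68150198  45.        ] lens [461.18844596 489.71281714  86.        ]
(187, 191) [(164, 170)] [282.5]
(178, 186) [(147, 152), (163, 169)] [334.1, 285.4]
```

Scaled: 10 mm / 400 = 0.025, 3 mm / 400 = 0.0075.

Emit:
{"name": "shift_gripper", "arguments": {
  "rows": [0,0.025,0,0,0,0,30,0,0.025,0,0,0,0,30,0,0.025,0,0,0,0,30,0,0.0075,0,0,0,0,30,0,0,0,0,0,0,30,0,0,0,0,0,0,30,0,0,0,0,0,0,30,0,0,0,0,0,0,30,0,0,0,0,0,0,30,0,0,0,0,0,0,30,0,0,0,0,0,0,30,0,0,0,0,0,0,30]
}}

```text
time_s: 11.8
tool_pos: [352.1, -349.5, 91.4]
ee_rot: [-0.008, 1.0, 0.012, -0.0]
contact_force: [-0.5, 20.2, 16.0]
opening: 29.9
grasp_force: 43.1
```

```bash
python3 -c "from sl import *;look('s1')"
```

```text
(187, 191) [(89, 94), (164, 170)] [505.2, 282.5]
(178, 186) [(75, 95), (100, 121), (147, 153), (163, 169)] [524.4, 449.2, 332.6, 285.4]
```

Emit:
{"name": "shift_gripper", "arguments": {
  "rows": [0,0,0,0,0,0,30,0,0,0,0,0,0,30,0,0,0,0,0,0,30,0,0,0,0,0,0,30,0,0,0,0,0,0,30,0,0,0,0,0,0,30,0,0,0,0,0,0,30,0,0,0,0,0,0,30,0,0,0,0,0,0,30,0,0,0,0,0,0,30]
}}

```text
time_s: 12.85
tool_pos: [352.1, -349.5, 91.4]
ee_rot: [-0.008, 1.0, 0.012, -0.0]
contact_force: [0.1, 20.7, 17.8]
opening: 30.3
grasp_force: 43.1
```

```bash
python3 -c "from sl import *;look('s2')"
```

```text
(187, 191) [(110, 116), (124, 143), (164, 170)] [441.8, 381.3, 282.5]
(178, 186) [(70, 141), (147, 152), (163, 169)] [463.9, 334.1, 285.4]
```

Careful with the scale: shifts go in shares of 400 mm and turns go in shares of 2 pi rad. That gives: -2 mm / 400 = -0.005.

```bash
sed -i 's#pics/top0.png#pics/s0.png#; s#r\[70:372\]#r[70:340]#' sl.py
cat >> sl.py <<'E'
    r=np.median(d[178:186],0);u=np.where(r[120:335]>40)[0]+120
    e=u.max();print(ctrl.get_obs()["time_s"],"right edge col",e,"centre y",onz(T,e+.5,182,45)[1]+49)
E
```

Emit:
{"name": "shift_gripper", "arguments": {
  "rows": [0,-0.005,0,0,0,0,30,0,-0.005,0,0,0,0,30,0,0,0,0,0,0,30,0,0,0,0,0,0,30,0,0,0,0,0,0,30,0,0,0,0,0,0,30,0,0,0,0,0,0,30,0,0,0,0,0,0,30,0,0,0,0,0,0,30,0,0,0,0,0,0,30]
}}

```text
time_s: 13.9
tool_pos: [352.2, -347.8, 91.9]
ee_rot: [-0.005, 1.0, 0.013, -0.0]
contact_force: [-0.3, 14.1, 14.1]
opening: 30.3
grasp_force: 33.7
```

```bash
python3 -c "from sl import *;look('s3')"
```

```text
(187, 191) [(136, 151)] [351.8]
(178, 186) [(70, 109), (128, 136), (140, 158)] [511.1, 385.7, 335.6]
13.95 right edge col 158 centre y 356.77451875743606
```

Emit:
{"name": "shift_gripper", "arguments": {
  "rows": [0,0,0,0,0,0,30,0,0,0,0,0,0,30,0,0,0,0,0,0,30,0,0,0,0,0,0,30,0,0,0,0,0,0,30,0,0,0,0,0,0,30,0,0,0,0,0,0,30,0,0,0,0,0,0,30,0,0,0,0,0,0,30,0,0,0,0,0,0,30]
}}

```text
time_s: 14.95
tool_pos: [352.2, -347.8, 91.9]
ee_rot: [-0.005, 1.0, 0.013, -0.0]
contact_force: [-0.7, 13.9, 12.8]
opening: 30.2
grasp_force: 33.8
```

```bash
python3 -c "from sl import *;look('s4')"
```

```text
(187, 191) [(156, 161), (181, 192)] [307.6, 225.0]
(178, 186) [(71, 109), (150, 158), (164, 181)] [509.7, 320.8, 266.3]
15.0 right edge col 181 centre y 288.83175000870506
```

```bash
python3 - <<'E'
import cv2,numpy as np
for n in("s0","s1","s3","s4"):
    t=cv2.imread(f"pics/{n}.png").min(2)
    for v in(189,190,191,192):
        u=np.where(t[v,70:330]>120)[0]+70
        g=np.split(u,np.where(np.diff(u)>2)[0]+1);print(n,v,[(int(x[0]),int(x[-1])) for x in g if len(x)>2])
E
```

```text
s0 189 [(70, 195), (199, 203), (219, 223), (255, 262)]
s0 190 [(70, 115), (118, 121), (153, 178)]
s0 191 [(70, 75), (81, 114)]
s0 192 [(82, 113)]
s1 189 [(70, 207), (219, 224), (255, 262)]
s1 190 [(70, 125), (152, 182)]
s1 191 [(70, 80), (91, 126)]
s1 192 [(93, 104)]
s3 189 [(70, 196), (200, 207), (219, 223), (255, 262)]
s3 190 [(70, 115), (118, 121), (136, 170), (173, 182)]
s3 191 [(70, 84), (137, 169)]
s3 192 []
s4 189 [(70, 206), (218, 223), (254, 266)]
s4 190 [(70, 115), (118, 121), (159, 192)]
s4 191 [(70, 81), (160, 192)]
s4 192 []
```

```bash
cat > sl.py <<'E'
from h import *
T=ctrl.calibration("top")
def look(n):
    t=ctrl.get_image("top");cv2.imwrite(f"pics/{n}.png",t);g=t.min(2);s=cv2.imread("pics/s0.png").min(2)
    for v in(187,188,189,190,191):
        u=np.where((g[v,80:335]>115)&(s[v,80:335]<105))[0]+80
        k=np.split(u,np.where(np.diff(u)>3)[0]+1)
        for x in k:
            if len(x)>12:print(ctrl.get_obs()["time_s"],v,x[0],x[-1],"ctr y",round(float(onz(T,(x[0]+x[-1])/2+0.0,v,45)[1]),1))
E
python3 -c "
from sl import *
print(proj(T,[446,-143,45]),proj(T,[446,270,45]))"
```

```text
(np.float64(311.2486061039264), np.float64(189.68974992149595)) (np.float64(171.2098053424436), np.float64(190.6489524315477))
```

Emit:
{"name": "shift_gripper", "arguments": {
  "rows": [0,0,0,0,0,0,30,0,0,0,0,0,0,30,0,0,0,0,0,0,30,0,0,0,0,0,0,30,0,0,0,0,0,0,30,0,0,0,0,0,0,30,0,0,0,0,0,0,30,0,0,0,0,0,0,30,0,0,0,0,0,0,30,0,0,0,0,0,0,30]
}}

```text
time_s: 16.0
tool_pos: [352.2, -347.9, 91.9]
ee_rot: [-0.005, 1.0, 0.013, -0.0]
contact_force: [-0.4, 13.9, 14.3]
opening: 30.1
grasp_force: 33.9
```

```bash
python3 -c "from sl import *;look('s5')"
```

```text
16.05 190 185 214 ctr y 186.6
16.05 191 182 213 ctr y 192.5
```

Emit:
{"name": "shift_gripper", "arguments": {
  "rows": [0,0,0,0,0,0,30,0,0,0,0,0,0,30,0,0,0,0,0,0,30,0,0,0,0,0,0,30,0,0,0,0,0,0,30,0,0,0,0,0,0,30,0,0,0,0,0,0,30,0,0,0,0,0,0,30,0,0,0,0,0,0,30,0,0,0,0,0,0,30]
}}

```text
time_s: 17.05
tool_pos: [352.2, -347.8, 91.9]
ee_rot: [-0.005, 1.0, 0.013, -0.0]
contact_force: [-1.7, 13.4, 13.1]
opening: 30.1
grasp_force: 34.0
```

```bash
python3 -c "from sl import *;look('s6')"
```

```text
17.1 190 204 236 ctr y 126.1
```

Emit:
{"name": "shift_gripper", "arguments": {
  "rows": [0,0,0,0,0,0,30,0,0,0,0,0,0,30,0,0,0,0,0,0,30,0,0,0,0,0,0,30,0,0,0,0,0,0,30,0,0,0,0,0,0,30,0,0,0,0,0,0,30,0,0,0,0,0,0,30,0,0,0,0,0,0,30,0,0,0,0,0,0,30,0,0,0,0,0,0,30,0,0,0,0,0,0,30],
  "lines": "1,1"
}}

```text
time_s: 18.3
```

Emit:
{"name": "shift_gripper", "arguments": {
  "rows": [0,0,0,0,0,0,30,0,0,0,0,0,0,30,0,0,0,0,0,0,30,0,0,0,0,0,0,30,0,0,0,0,0,0,30,0,0,0,0,0,0,30,0,0,0,0,0,0,30,0,0,0,0,0,0,30,0,0,0,0,0,0,30,0,0,0,0,0,0,30,0,0,0,0,0,0,30,0,0,0,0,0,0,30],
  "lines": "1,1"
}}

```text
time_s: 19.5
```

```bash
python3 -c "from sl import *;look('s7')"
```

```text
19.55 189 277 289 ctr y -59.7
19.55 190 256 288 ctr y -27.2
```

Scaled: -10 mm / 400 = -0.025, -7 mm / 400 = -0.0175.

Emit:
{"name": "shift_gripper", "arguments": {
  "rows": [0,0,0,0,0,0,30,0,0,0,0,0,0,30,0,0,0,0,0,0,30,0,0,0,0,0,0,30,0,0,0,0,0,0,30,0,0,0,0,0,0,30,0,0,0,0,0,0,30,0,0,0,0,0,0,30,0,0,0,0,0,0,30,0,-0.025,0,0,0,0,30,0,-0.025,0,0,0,0,30,0,-0.0175,0,0,0,0,30]
}}

```text
time_s: 20.75
tool_pos: [351.1, -323.6, 90.9]
ee_rot: [0.0, 1.0, 0.013, 0.0]
contact_force: [0.1, -0.4, 0.5]
opening: 30.1
grasp_force: 0.4
```

Emit:
{"name": "shift_gripper", "arguments": {
  "rows": [0,0,0,0,0,0,30,0,0,0,0,0,0,30,0,0,0,0,0,0,30,0,0,0,0,0,0,30,0,0,0,0,0,0,30,0,0,0,0,0,0,30,0,0,0,0,0,0,30,0,0,0,0,0,0,30]
}}

```text
time_s: 21.55
tool_pos: [351.1, -323.2, 90.7]
ee_rot: [-0.0, 1.0, 0.013, 0.0]
contact_force: [-0.3, -1.2, -0.1]
opening: 30.5
grasp_force: 0.2
```

```bash
python3 -c "from sl import *;look('s8');look('s9')"
```

```text
21.6 189 286 319 ctr y -117.2
21.6 190 287 301 ctr y -92.1
21.65 189 287 319 ctr y -118.7
21.65 190 287 301 ctr y -92.1
```

Scaled: -9 mm / 400 = -0.0225.

Emit:
{"name": "shift_gripper", "arguments": {
  "rows": [0,0.0225,0,0,0,0,30,0,0.0225,0,0,0,0,30,0,0.0225,0,0,0,0,30,0,0,0,0,0,0,30,0,0,0,0,0,0,30,0,0,0,0,0,0,30,0,-0.0225,0,0,0,0,30,0,-0.0225,0,0,0,0,30,0,-0.0225,0,0,0,0,30,0,0,0,0,0,0,30,0,0,0,0,0,0,30,0,0,0,0,0,0,30]
}}

```text
time_s: 22.85
tool_pos: [351.1, -323.5, 90.7]
ee_rot: [-0.0, 1.0, 0.013, 0.0]
contact_force: [-0.2, -0.1, -0.0]
opening: 29.9
grasp_force: 0.2
```

Emit:
{"name": "shift_gripper", "arguments": {
  "rows": [0,0,0,0,0,0,30,0,0,0,0,0,0,30,0,0,0,0,0,0,30,0,0,0,0,0,0,30,0,0,0,0,0,0,30,0,0,0,0,0,0,30,0,0,0,0,0,0,30,0,0,0,0,0,0,30],
  "lines": "1,2"
}}

```text
time_s: 23.65
tool_pos: [351.1, -323.2, 90.7]
```

```bash
python3 -c "from sl import *;look('s10')"
```

```text
23.7 189 293 325 ctr y -136.4
```

Scaled: -45 mm / 400 = -0.1125, -42 mm / 400 = -0.105, 0.028 rad / 6.2832 = 0.0045.

Emit:
{"name": "shift_gripper", "arguments": {
  "rows": [0,0,-0.075,0,0,0,30,0,0,-0.1125,0,0,0,30,0,0,-0.1125,0,0,0,30,-0.015,-0.1125,-0.075,0,0,0,30,-0.015,-0.1125,-0.075,0,0,0,30,-0.015,-0.1125,0,0,0,0,30,0,-0.105,0,0,0,0.0045,30,0,0,0,0,0,0,30,0,0,0,0,0,0,30,0,0,0,0,0,0,30]
}}

```text
time_s: 24.7
tool_pos: [329.5, -154.6, 265.8]
ee_rot: [-0.0, 1.0, -0.001, -0.0]
contact_force: [0.7, -0.1, -1.0]
opening: 29.9
grasp_force: 0.0
```

```bash
python3 - <<'E'
from h import *
to([330,-145,300])
c=ctrl.calibration("wrist");im=ctrl.get_image("wrist");cv2.imwrite("pics/w7.png",im)
import json;json.dump({k:np.array(v).tolist() for k,v in c.items()},open("w7.json","w"))
print(proj(c,[372,-143,56]),proj(c,[461,-136,86]))
u,v=map(int,proj(c,[415,-140,70]));print(u,v)
x0=max(0,u-100);y0=max(0,v-75);cv2.imwrite("pics/w7c.png",cv2.resize(im[y0:y0+150,x0:x0+200],(800,600),interpolation=cv2.INTER_CUBIC));print(x0,y0)
E
```

```text
tcp [ 329.5 -154.6  265.8] t 24.7
axes
 [[ 1.0e+00 -1.6e-03 -3.0e-04]
 [-1.6e-03 -1.0e+00  5.0e-04]
 [-3.0e-04 -5.0e-04 -1.0e+00]]
d [  0.5  -9.6 -34.2] tilt fix [-4.67957199e-04  3.09532967e-04 -8.14809598e-24]
tool y angle -1.5723811315341345
(np.float64(250.5641183154565), np.float64(133.22504440189647)) (np.float64(242.04911556391164), np.float64(49.08747739688744))
247 96
147 21
```

View pics/w7c.png

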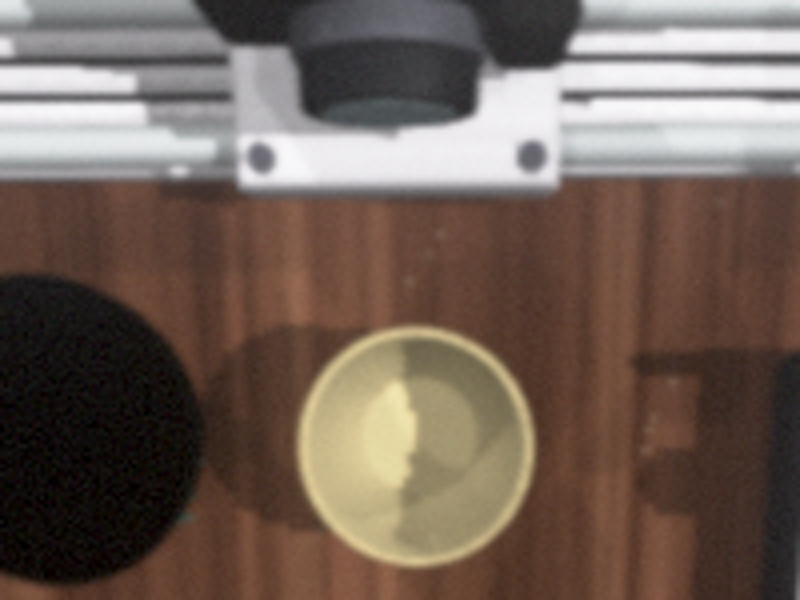

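The lens glass is centred at crop (390,110), the plate spans columns 237–560, and the cup rim spans 297–536 with its centre at (416,446).

```bash
python3 - <<'E'
from h import *
import json
c=json.load(open("w7.json"))
print("lens",onz(c,147+390/4,21+110/4,84),"plate",onz(c,147+398.5/4,21+175/4,46),"cup",onz(c,147+416.5/4,21+446/4,56))
for z in(40,50):print("plate w",onz(c,147+237/4,21+175/4,z)[1]-onz(c,147+560/4,21+175/4,z)[1])
a=onz(c,147+0/4,21+178/4,31);b=onz(c,147+200,21+176/4,31);print("rail slope",(a-b)[:2])
to([351,-320.5,150])
E
```

```text
lens [ 461.88614263 -138.46262177   84.        ] plate [ 450.9250786  -138.86790875   46.        ] cup [ 372.88115865 -143.70352417   56.        ]
plate w 97.44627482361975
plate w 94.80087836143062
rail slope [-2.23687832e-01  2.47380507e+02]
tcp [ 329.5 -154.8  265.7] t 24.75
axes
 [[ 1.0e+00 -2.3e-03 -7.0e-04]
 [-2.3e-03 -1.0e+00  8.0e-04]
 [-7.0e-04 -8.0e-04 -1.0e+00]]
d [ 22.  165.8 115.6] tilt fix [-8.40640929e-04  6.96284018e-04 -3.89256220e-23]
tool y angle -1.5731003825641934
```

The lens is 5 mm from the cup's line, confirmed by two cameras. Last, I'll check the pan and handle numerically, then hand in.

```bash
python3 - <<'E'
from h import *
T=ctrl.calibration("top");t=ctrl.get_image("top");t4=cv2.imread("pics/t4.png")
print("pan diff",cv2.absdiff(t,t4)[198:243,154:196].mean())
hsv=cv2.cvtColor(t,cv2.COLOR_BGR2HSV)
for r in(90,115,150,154):
    u,v=proj(T,[357+r*np.cos(1.285),253.5+r*np.sin(1.285),106]);print(r,u,v,t[int(round(v)),int(round(u))])
ok=cv2.absdiff(t,t4)[198:243,154:196].mean()<8
if ok:print(ctrl.get_obs()["contact_force"],ctrl.finish_job())
E
```

```text
pan diff 31.682716049382716
90 142.12580090741415 211.41407803299506 [ 61  88 144]
115 133.57212892936724 208.94960291815008 [ 56  85 140]
150 121.61193661430093 205.50364469051513 [160 161 169]
154 120.24616647071589 205.1101404107038 [42 56 87]
```

```bash
python3 - <<'E'
from h import *
t=ctrl.get_image("top");s=cv2.imread("pics/s0.png");t4=cv2.imread("pics/t4.png");t0=cv2.imread("pics/top0.png")
w=(slice(190,248),slice(148,208))
for n,x in(("s0",s),("t4",t4),("top0",t0)):
    g=lambda i:np.float64(cv2.Canny(i[w],80,200));print(n,cv2.absdiff(t,x)[w].mean(),cv2.phaseCorrelate(g(x),g(t)))
a=[cv2.resize(i[185:250,110:210],(400,260),interpolation=cv2.INTER_CUBIC) for i in(t4,s,t,t0)]
cv2.imwrite("pics/f.png",np.vstack([np.hstack(a[:2]),np.hstack(a[2:])]))
E
```

```text
s0 24.5294061302682 ((0.07608996006196733, -0.18226006782937887), 0.6307263520753397)
t4 26.393295019157087 ((0.3642510006666555, -0.1566504970492133), 0.5130038115093342)
top0 30.451915708812262 ((-0.014241470330532024, -0.11967913042298761), 0.6183660169731776)
```

The pan edges have shifted by less than 0.4 px (about 1 mm) since the start, so the brightness difference is probably the arm's shadow. Handing in.

```bash
python3 -c "
from h import *
print(ctrl.finish_job())"
```

```text
the job is handed in; nothing more can be done
None
```

The job is handed in at about 25 s of the 72 s limit; no verdict was returned, but my last measurements put the handle tip about 33 mm inside its clear-of-rail limit, the pan within about 1 mm of where it started, and the camera about 5 mm from square with the cream cup, with the stick released.

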